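# Lock a freezer rack with its rod

## Task

The two boxes in the tall steel freezer rack need locking in. Lift the longer of the two black-handled locking rods out of the white stand and lower it, without dropping it, down through the three aligned eyes on the front of that rack, one after another, until its flange rests flat on the top eye; then let go. Leave the shorter rod standing in its socket.

Things in the scene. Friction and masses are not known exactly. Their poses are not given: they have to be found in the camera images.
- long_rod: The longer locking rod, 0.1 to 0.17 kg: steel shaft 10 mm thick, 130 mm long; on it a black flange (disc 50 mm wide, 6 mm thick), then a black round grip 22 mm wide, 45 mm tall. Stands tip down in a socket (15 mm wide, floor 10 mm, mouth 60 mm above the table) of a white stand with 3 sockets 65 mm apart; its neighbours are 58 mm lower or more. Origin: centre of the tip; z up the shaft.
- short_rod: The shorter locking rod, same head but a shaft of only 72 mm, so the top of its grip is 133 mm above the table (the long rod's 191 mm). It stands in another socket of the same stand and stays there; the third socket holds a steel scoop, 133 mm high. Origin: centre of the tip; z up the shaft.
- eye_top (a point): Centre of the top eye, upper face, 136 mm above the table, z up. The fixed rack (150 x 145 x 136 mm, two boxes inside) has 3 level tabs, 52 mm wide, 4 mm thick, on its front, which faces away from the robot. Each has a hole (eye) 28 mm wide, 26 mm off the front; upper faces 136, 78, 20 mm high, all on one plumb line. Flange seated: tip 130 mm below this point. Rack top clear but for a 9 mm handle.
- eye_bottom (a point): Centre of the lowest eye of the same rack, on the upper face of its tab, 20 mm above the table and 116 mm straight below the top eye; the middle eye lies halfway between them.
There are look-alikes about, which are no part of the job. What is shaped like the long_rod but green or yellow is not meant.

How it is judged:
By the outcome, as a careful person would: the job done as asked, in the order asked, and still so for the second after the job is handed in, with the robot touching nothing.
It also fails if it takes over 42 s, if anything falls off the work surface, if the arm or the gripper's body presses on something with over 40 N, if the wrist force passes 120 N, or if a joint passes its speed limit or range.

## Robot

A 6-joint arm with a two-finger parallel gripper is mounted at the origin on the work surface. World frame = base frame: x ahead of the robot, y to its left, z up, the work surface at z = 0. Lengths are in mm, angles in rad, forces in N, time in s.
With the tool pointing down it reaches from about 300 to 775 mm from the base axis. Payload 14.6 kg.
Tool frame: the origin (TCP) lies between the finger pads; the fingertips stand 19 mm ahead of it and the grasp point (between the pads) is the TCP; z points along the fingers, y is the line along which they close (so a half turn about z gives the same grasp; the last joint's range is limited). The gripper opens to 94 mm and grips with 3 to 60 N. Pads are 16 mm wide; open, the fingers measure 119 mm over their backs; the gripper's body (75 mm by 177 mm) begins 78 mm behind the grasp point.
Start: joints at [1.041, 0.3, 1.521, -0, 1.321, -0.067], TCP at [245.546, 492.135, 224.446] pointing down, gripper open.
Joint ranges: [-3.03, 3.03], [-0.79, 2.21], [0.23, 2.52], [-1.04, 4.18], [0, 3.07], [-2.55, 2.55]. Speed limits (rad/s): [2.22, 2.22, 2.57, 3.14, 3.14, 3.14].

## Interface

Orientations are given as [roll, pitch, yaw] about the fixed x, y, z axes, in that order (R = Rz(yaw) Ry(pitch) Rx(roll)).
In Python, from cell import monitor, imaging, job, find_in, trace gives the robot as it stands. The module is installed in compiled form; this text tells all that it offers.
- The arm moves only by the tool arm_command, never from a script. Its argument "steps" is a list of rows, each a list of 5 numbers: the opening, from 0 (shut) to 1 (fully open), then the shift along the tool's x, y, z in mm, then the turn about the tool's z in degrees. In form: [[gripper, dx, dy, dz, turn], ...]. A call has 1 to 20 rows; each row is the pose to reach, as a shift and turn from the pose commanded when the call began, along the tool's axes at that moment; what a row does not reach only later rows make up. A row lasts 1/8 s, in which the tool goes at most 62.5 mm and 10.7 degrees, less where a joint would pass 70% of its speed; a pose out of reach is approached as far as the arm can. A call with a gripper value outside its range is refused whole. The fingers move at their own pace and stop on an object; "force" is the grip in N (left out, the last holds). Time passes only in rows, so rows that repeat a pose let the fingers close. It gives the time, the measured TCP pose, the force, the opening and the grip force at its end, in the units of the state.
- monitor.read_state(): the state, without advancing time (a new reading comes with each control period).
- imaging.camera(name): name is "side" or "top" or "wrist"; returns a dict with "img" (384x512x3 uint8, red, green, blue), "mtx" (3x3 intrinsics, pixels), "view" (4x4, takes a point from world to camera coordinates). Camera axes: x right, y down, z forward; pixel columns grow to the right and rows downward; lengths in mm; the calibration is good to about 2 mm. A picture is of the moment at which its call begins. There is no depth.
- job.sign_off(): hands the job in; it is judged then, once.
Trained networks look in a picture, given as the dict that the camera call returned (one of the last four; its "shot" number tells which), for a name from the list of things; names that differ only in an ending like _2 or _b are one class to them, and where a whole thing is asked for, a point or a joint stands for the part that bears it (a point fixed in the world has none). Each returns a list of dicts, best first, with "p" (0 to 1); they miss things now and then, are a little off and sometimes report something else, mostly with a low value. They report only what shows in the picture. A call takes as long as a camera call. They do not tell look-alikes from the thing itself.
- find_in(picture, target): "rect" ([centre column, centre row, width, height] in pixels, round what is visible of it).
- trace(picture, target): "region" (384x512 bool, what is visible of it) and "rect" ([centre column, centre row, width, height] in pixels, round what is visible of it).
The state is a dict: "clock": time; "joints": joint angles; "qd": joint speeds; "effort": joint torques, N m; "eef_pos": TCP position; "eef_rot": TCP orientation; "wrist_force": force on the tool from outside, world axes, zero at the start; "moment": the same for the moment, N m; "finger_gap": finger opening in mm; "finger_force": force on a finger pad.
Only numpy, scipy, OpenCV 4.12 (cv2) and the standard library are available. Lean on these libraries where they do the work, as an engineer would, in place of code of your own. Each camera call takes 0.05 s, during which the arm holds its last target. There are 200 camera calls.

## Working session

There is one attempt and no reset: what is moved stays moved. The work goes in short steps, Python scripts to look and compute and a tool call to move; the robot and the scene stay as the last step left them, time stands still between calls to the robot, and variables do not carry over. Pictures are saved under pics/ and viewed, at most 10 in all, crops included, and the job is handed in when it is done.

Besides the shell and the picture viewer there is one more tool, called after ">>>" as name([rows], argument=value, ...), one row to a line, values as JSON. arm_command: Moves the arm, as the interface text tells. Its arguments: {"type":"object","properties":{"steps":{"type":"array","items":{"type":"array","items":{"type":"number"}}},"force":{"type":"number"}},"required":["steps"]}

```bash
mkdir -p pics; cat > h.py <<'E'
import numpy as np, cv2
from cell import monitor, imaging, job, find_in, trace
def save(c,n,s=1.0):
    cv2.imwrite('pics/'+n,cv2.resize(c['img'][:,:,::-1],None,fx=s,fy=s))
def ray(c,u,v):
    V=c['view'];R=V[:3,:3];o=-R.T@V[:3,3];d=R.T@np.linalg.inv(c['mtx'])@[u,v,1];return o,d
def atz(c,u,v,z):
    o,d=ray(c,u,v);return o+d*(z-o[2])/d[2]
def proj(c,p):
    q=c['mtx']@(c['view']@[*p,1])[:3];return q[:2]/q[2]
E
python3 - <<'E'
from h import *
s=monitor.read_state();print(s)
ims=[]
for n in ['side','top']:
    c=imaging.camera(n);ims.append(c['img']);o,d=ray(c,256,192);print(n,o.round(),(d/np.linalg.norm(d)).round(2),c['mtx'][0,0])
    for t in ['long_rod','short_rod','eye_top','eye_bottom']:
        print(t,[(np.round(r['rect'],1).tolist(),round(r['p'],2)) for r in find_in(c,t)])
    save(c,n+'0.png',1.5)
E
```

```text
{'clock': 0.0, 'joints': array([ 1.04138264e+00,  3.00456651e-01,  1.52157702e+00, -3.41714479e-05,
        1.32070116e+00, -6.65724873e-02]), 'qd': array([ 1.25493892e-03,  1.36949437e-03,  2.80016837e-04, -4.01894764e-04,
        6.63222722e-04,  7.28217479e-05]), 'effort': array([ 9.24946153e-05, -5.31798184e+01, -3.52744710e+01,  7.07867648e-02,
        2.43159255e-02, -1.38384867e-04]), 'eef_pos': array([245.44555156, 491.92687474, 223.89596284]), 'eef_rot': array([-3.14045080e+00, -4.29562191e-05,  2.67875991e+00]), 'wrist_force': array([-0.70148682, -1.04467051,  0.01008937]), 'moment': array([-0.04436404,  0.00268063,  0.00756974]), 'finger_force': 0.0, 'finger_gap': 94.16439438296666}
side [621. 717. 802.] [-0.11 -0.72 -0.68] 398.31525294795136
long_rod [([242.5, 119.6, 16.0, 30.7], 0.77), ([277.1, 129.2, 14.4, 47.0], 0.72), ([200.3, 142.9, 18.3, 51.4], 0.6)]
short_rod [([244.1, 159.4, 17.7, 23.1], 0.53)]
eye_top [([263.4, 296.1, 101.7, 106.9], 0.79)]
eye_bottom [([262.4, 297.4, 105.1, 103.5], 0.89)]
top [ 317.  -51. 1146.] [ 0.19  0.02 -0.98] 420.78070818746454
long_rod [([377.9, 235.4, 24.6, 19.7], 0.92), ([373.9, 191.2, 21.0, 18.3], 0.82), ([406.3, 179.4, 30.8, 21.8], 0.58), ([353.7, 143.4, 22.8, 23.8], 0.56)]
short_rod [([314.6, 190.3, 21.5, 23.3], 0.56)]
eye_top [([145.8, 192.0, 83.0, 95.8], 0.62), ([315.2, 190.6, 19.4, 21.2], 0.18)]
eye_bottom [([145.3, 193.9, 86.5, 89.6], 0.93)]
```

View pics/side0.png

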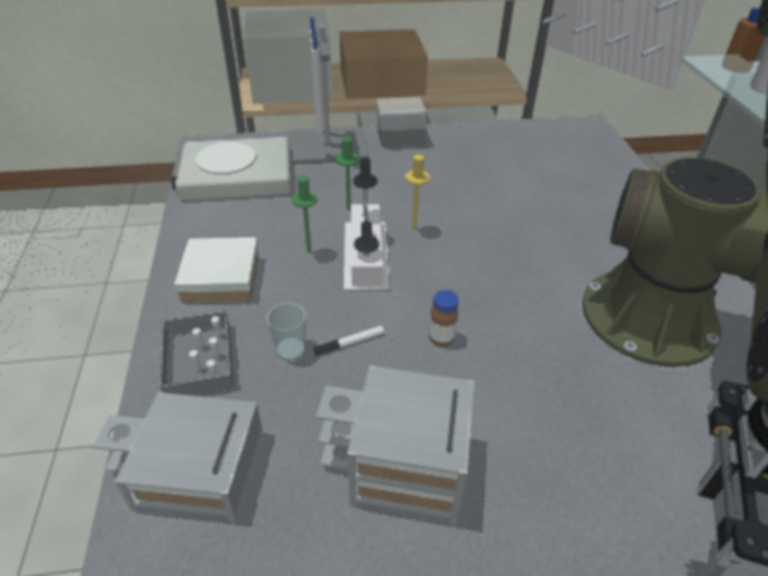

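View pics/top0.png

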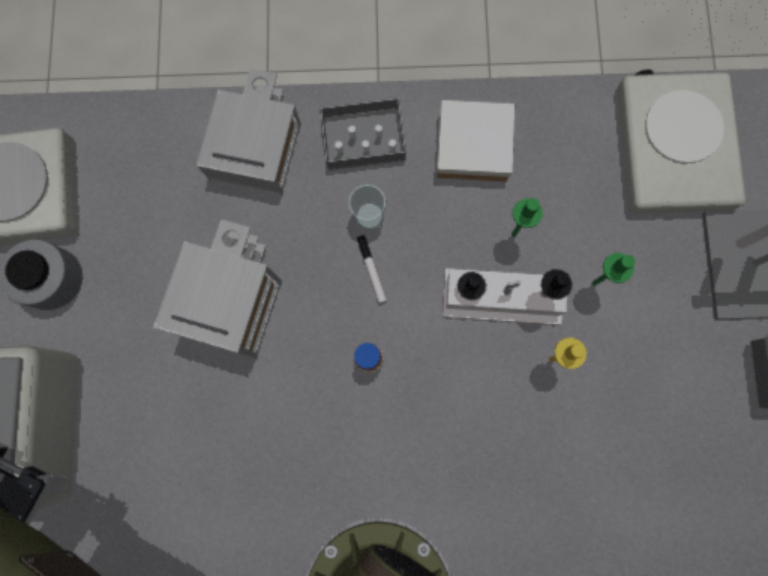

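The side view shows the tall rack at (410,440) with its eye at (340,403), and the long black rod at (365,170), behind the short one at (366,235). In the top view the long rod is at (557,284), the short one at (471,286) and the tall rack's top eye at (231,238). All are in 1.5x pixels. Next I zoom in to measure.

```bash
python3 - <<'E'
from h import *
t=imaging.camera('top');s=imaging.camera('side')
def cr(c,x,y,w=50,h=37):
    return cv2.resize(c['img'][y:y+h,x:x+w,::-1],(400,296),interpolation=cv2.INTER_CUBIC)
a=np.vstack([np.hstack([cr(t,345,170),cr(t,130,140)]),np.hstack([cr(s,220,95),cr(s,205,250)])])
cv2.imwrite('pics/crops.png',a)
print(atz(t,373.5,188,191),atz(t,371,190,146),atz(t,154,158.7,136))
print(atz(s,243.5,106,191),atz(s,243.5,120,146),atz(s,227,269,136))
for c,b in((t,(345,170,60,37)),(s,(220,95,50,40))):
    x,y,w,h=b;m=(c['img'][y:y+h,x:x+w].max(2)<60).astype(np.uint8)
    n,l,st,ce=cv2.connectedComponentsWithStats(m);print([(st[i].tolist(),ce[i].round(1)) for i in range(1,n) if st[i][4]>15], b)
E
```

```text
[ 499.19301241 -298.41752141  191.        ] [ 503.04962749 -303.71798873  146.        ] [600.1277414  225.77838032 136.        ]
[ 503.6179526  -306.28760776  191.        ] [ 504.28073306 -301.22219693  146.        ] [599.03111196 228.42588326 136.        ]
[([16, 10, 20, 19, 310], array([25.4, 19.1])), ([50, 13, 9, 7, 25], array([54.2, 16.2]))] (345, 170, 60, 37)
[([17, 11, 14, 19, 145], array([23. , 21.8]))] (220, 95, 50, 40)
```

View pics/crops.png

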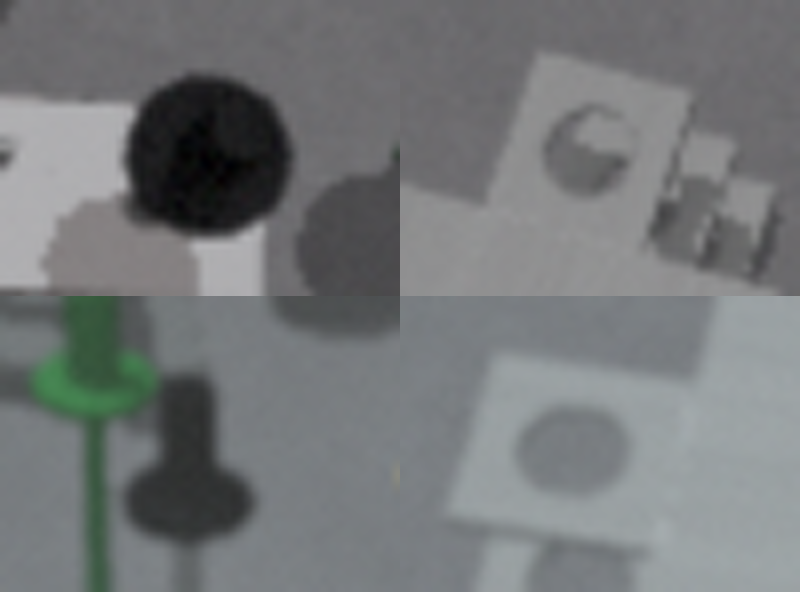

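```bash
cat >> h.py <<'E'
def shift(p):
    s=monitor.read_state();d=np.array(p)-s['eef_pos'];y=s['eef_rot'][2]
    return np.array([np.cos(y)*d[0]+np.sin(y)*d[1],np.sin(y)*d[0]-np.cos(y)*d[1],-d[2]]).round(1)
E
python3 - <<'E'
from h import *
t=imaging.camera('top');s=imaging.camera('side')
for n,a,b,z in(('rod',(370.6,188.9),(243.2,120.4),146),('eye',(153.1,158.3),(226.2,268.8),136)):
    A=[];B=[]
    for c,p in((t,a),(s,b)):
        o,d=ray(c,*p);d/=np.linalg.norm(d);P=np.eye(3)-np.outer(d,d);A.append(P);B.append(P@o);print(n,atz(c,*p,z).round(1))
    print('tri',np.linalg.lstsq(np.vstack(A),np.hstack(B),rcond=None)[0].round(1))
print(shift([504,-302,290]))
E
```

```text
rod [ 505.8 -303.   146. ]
rod [ 505.4 -299.1  146. ]
tri [ 505.6 -303.4  143.5]
eye [601.2 228.1 136. ]
eye [600.6 227.7 136. ]
tri [600.8 228.  136.5]
[-585.8 -595.2  -65.6]
```

>>> arm_command([
  [0.7,-50,-50,-66,0],
  [0.7,-586,-595,-66,0],
  [0.7,-586,-595,-66,0],
  [0.7,-586,-595,-66,0],
  [0.7,-586,-595,-66,0],
  [0.7,-586,-595,-66,0],
  [0.7,-586,-595,-66,0],
  [0.7,-586,-595,-66,0],
  [0.7,-586,-595,-66,0],
  [0.7,-586,-595,-66,0],
  [0.7,-586,-595,-66,0],
  [0.7,-586,-595,-66,0],
  [0.7,-586,-595,-66,0],
  [0.7,-586,-595,-66,0],
  [0.7,-586,-595,-66,0],
  [0.7,-586,-595,-66,0],
  [0.7,-586,-595,-66,0],
  [0.7,-586,-595,-66,0],
  [0.7,-586,-595,-66,0],
  [0.7,-586,-595,-66,0],
])

```text
clock: 3.2
eef_pos: [504.3, -301.7, 290.5]
eef_rot: [3.142, 0.0, 2.679]
wrist_force: [0.1, 0.4, 0.2]
finger_gap: 65.6
finger_force: 0.0
```

```bash
python3 - <<'E'
from h import *
c=imaging.camera('wrist');save(c,'w1.png');st=monitor.read_state();print(st['eef_pos'],st['eef_rot'],st['joints'],st['clock'])
print([(np.round(r['rect'],1).tolist(),round(r['p'],2)) for r in find_in(c,'long_rod')])
print('exp flange',proj(c,[505.5,-302,146]),'top',proj(c,[505.5,-302,191]))
print(shift([505.5,-302,174]))
E
```

```text
[ 504.27520228 -301.79099986  290.49649354] [3.14157908e+00 5.05736313e-05 2.67892541e+00] [-6.01617552e-01  3.46345111e-01  1.30794903e+00  2.05226023e-05
  1.48725030e+00 -1.70974834e+00] 3.25
[([257.9, 191.5, 43.5, 54.8], 0.9), ([209.1, 154.7, 34.5, 125.4], 0.86), ([223.7, 291.9, 44.7, 70.8], 0.69)]
exp flange [258.44830998 185.47145382] top [258.4506716  197.03626949]
[ -1.2   0.4 116.5]
```

View pics/w1.png

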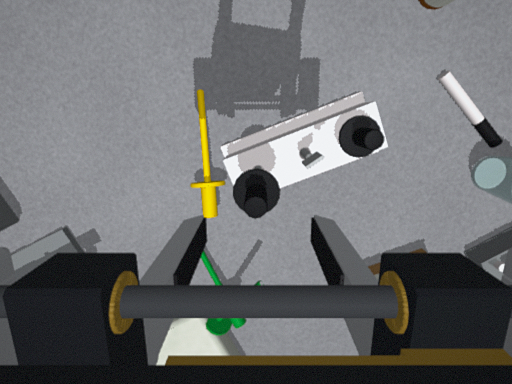

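The wrist view shows the flange at about (257,190) and the grip top near (256,208). The rod may lean in its socket, so I overlay an upright model in all three cameras to check.

```bash
cat >> h.py <<'E'
def overlay(c,rings,cx,cy,w,h,k):
    M=cv2.convertScaleAbs(cv2.resize(c['img'][cy:cy+h,cx:cx+w,::-1],None,fx=k,fy=k,interpolation=cv2.INTER_CUBIC),alpha=1.8,beta=20)
    for p,r,col in rings:
        q=np.array([proj(c,[p[0]+r*np.cos(a),p[1]+r*np.sin(a),p[2]]) for a in np.linspace(0,6.28,40)])
        cv2.polylines(M,[np.int32((q-[cx,cy]+.5)*k)],True,col,1)
    return M
E
python3 - <<'E'
from h import *
R=[((505.5,-302,146),25,(0,0,255)),((505.5,-302,191),11,(0,255,0)),((505.5,-302,146),11,(255,0,0))]
o=[]
for n,b in(('wrist',(220,150,70,80)),('top',(350,170,44,50)),('side',(225,95,35,40))):
    c=imaging.camera(n);k=480/b[3];o.append(overlay(c,R,*b,k)[:480,:265] if n!='wrist' else overlay(c,R,*b,k)[:480,100:365])
cv2.imwrite('pics/ov.png',np.hstack([cv2.resize(x,(265,480)) for x in o]))
E
```

```text
(no output)
```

View pics/ov.png

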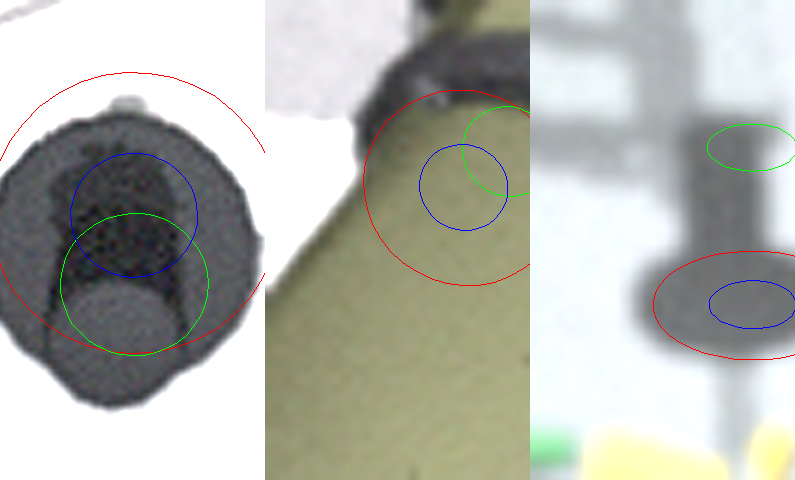

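```bash
python3 - <<'E'
from h import *
w=imaging.camera('wrist');s=imaging.camera('side');t=imaging.camera('top')
print(ray(w,0,0)[0])
print('wrist fl',atz(w,257.5,189.5,146),'top',atz(w,255.3,206.7,191))
k=12
sf=(225+(640+80-530-0)/k,0)
print('side top',atz(s,225+(725-530)/k-.5,95+130/k-.5,191),'fl',atz(s,243.0,95+303/k-.5,146))
print('top fl',atz(t,370.6,188.9,146), 'top grip', atz(t,345+215/8-.44,170+145/8-.44,191))
E
```

```text
[ 440.9180226  -270.04431783  451.57473523]
wrist fl [ 508.84803449 -304.9495658   146.        ] top [ 512.2501274  -308.71226659  191.        ]
side top [ 511.25155021 -310.8969768   191.        ] fl [ 505.62009747 -302.75367385  146.        ]
top fl [ 505.77225531 -302.95475879  146.        ] top grip [ 500.07093755 -293.74682315  191.        ]
```

>>> arm_command([
  [0.7,-7,-2,0,10],
  [0.7,-7,-2,0,20],
  [0.7,-7,-2,0,30],
  [0.7,-7,-2,0,40],
  [0.7,-7,-2,0,50],
  [0.7,-7,-2,0,60],
  [0.7,-7,-2,0,70],
  [0.7,-7,-2,0,80],
  [0.7,-7,-2,0,90],
  [0.7,-7,-2,0,100],
  [0.7,-7,-2,0,108],
  [0.7,-7,-2,0,114],
  [0.7,-7,-2,0,114],
  [0.7,-7,-2,0,114],
])

```text
clock: 5.35
eef_pos: [509.6, -306.8, 290.4]
eef_rot: [-3.142, 0.0, 0.692]
wrist_force: [0.3, -0.3, 0.1]
finger_gap: 65.4
finger_force: 0.0
```

```bash
python3 - <<'E'
from h import *
c=imaging.camera('wrist');st=monitor.read_state();print(st['eef_pos'],st['eef_rot'],st['joints'][5],st['clock'])
R=[((507,-304,146),25,(0,0,255)),((511.5,-309.5,191),11,(0,255,0)),((507,-304,146),11,(255,0,0))]
u,v=proj(c,(509,-306,165)).astype(int);print(u,v,u-45,v-45)
cv2.imwrite('pics/ov2.png',overlay(c,R,u-45,v-45,90,90,6))
E
```

```text
[ 509.61448908 -306.8269195   290.42988064] [-3.14155771e+00  2.14921042e-05  6.91056593e-01] 0.2762336447418265 5.4
257 188 212 143
```

View pics/ov2.png

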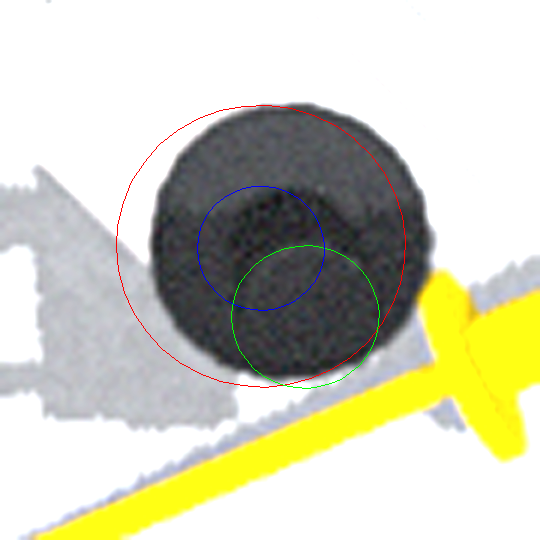

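```bash
python3 - <<'E'
from h import *
c=imaging.camera('wrist')
f=lambda x,y:(212+x/6-.5,143+y/6-.5)
print('flange',atz(c,*f(291,242),146),atz(c,*f(291,242),143),'top',atz(c,*f(293,308),191))
print('img axes',atz(c,266,188,165)-atz(c,256,188,165))
I=c['img'].astype(int).sum(2)[143:233,212:302]
I=cv2.convertScaleAbs(np.clip(I-20,0,150),alpha=1.7)
cv2.imwrite('pics/g.png',cv2.resize(cv2.GaussianBlur(I,(3,3),0),None,fx=6,fy=6,interpolation=cv2.INTER_CUBIC))
E
```

```text
flange [ 511.26263666 -307.22818899  146.        ] [ 510.74571659 -307.67741495  143.        ] top [ 511.47093452 -307.14363448  191.        ]
img axes [ 6.22415385 -7.5129517   0.        ]
```

View pics/g.png

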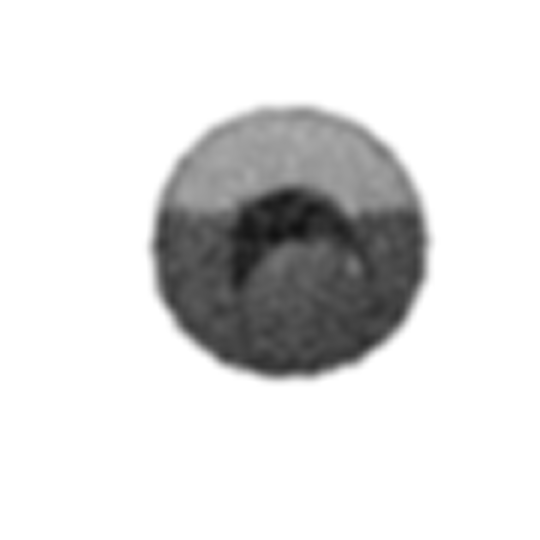

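```bash
python3 - <<'E'
from h import *
c=imaging.camera('wrist')
f=lambda x,y:(212+x/6-.5,143+y/6-.5)
print('top',atz(c,*f(303,308),191),shift([510,-306.5,174]))
E
```

```text
top [ 512.41887087 -308.28833114  191.        ] [  0.5   0.  116.4]
```

The lean is small, about 0.05 rad along the finger line, so I go down and grip.

>>> arm_command([
  [0.7,1,1,50,0],
  [0.7,1,1,90,0],
  [0.7,1,1,116,0],
  [0.7,1,1,116,0],
  [0.7,1,1,116,0],
  [0,1,1,116,0],
  [0,1,1,116,0],
  [0,1,1,116,0],
  [0,1,1,116,0],
  [0,1,1,116,0],
  [0,1,1,116,0],
  [0,1,1,116,0],
  [0,1,1,116,0],
], force=40)

```text
clock: 7.12
eef_pos: [510.9, -306.7, 174.4]
eef_rot: [-3.141, 0.0, 0.689]
wrist_force: [-3.2, 3.5, 3.5]
finger_gap: 21.4
finger_force: 39.8
```

>>> arm_command([
  [0,0,0,-8,0],
  [0,0,0,-16,0],
  [0,0,0,-26,0],
  [0,0,0,-38,0],
  [0,0,0,-52,0],
  [0,0,0,-75,0],
  [0,0,0,-105,0],
  [0,0,0,-135,0],
  [0,0,0,-156,0],
  [0,0,0,-156,0],
  [0,0,0,-156,0],
])

```text
clock: 8.5
eef_pos: [511.0, -306.9, 329.7]
eef_rot: [-3.141, 0.0, 0.689]
wrist_force: [0.2, -0.1, -2.0]
finger_gap: 21.4
finger_force: 39.9
```

```bash
python3 - <<'E'
from h import *
print(shift([601,228,320]))
E
```

```text
[ 409.6 -355.6    9.7]
```

>>> arm_command([
  [0,15,-13,0,0],
  [0,45,-39,0,0],
  [0,75,-65,0,0],
  [0,105,-91,0,0],
  [0,140,-121,0,0],
  [0,175,-152,0,0],
  [0,210,-182,0,0],
  [0,245,-213,0,0],
  [0,280,-243,0,0],
  [0,310,-269,0,0],
  [0,340,-295,0,0],
  [0,370,-321,0,0],
  [0,392,-340,0,0],
  [0,405,-351,0,0],
  [0,410,-356,0,0],
  [0,410,-356,0,0],
  [0,410,-356,0,0],
  [0,410,-356,0,0],
])

```text
clock: 10.75
eef_pos: [601.2, 227.8, 330.7]
eef_rot: [3.141, -0.0, 0.688]
wrist_force: [-0.4, 0.5, -0.1]
finger_gap: 21.4
finger_force: 39.9
```

```bash
python3 - <<'E'
from h import *
st=monitor.read_state();p=st['eef_pos'];print(p,st['eef_rot'],st['clock'])
t=imaging.camera('top');s=imaging.camera('side');w=imaging.camera('wrist')
o=[]
E=(601,228,136);tip=(p[0],p[1],p[2]-164)
R=[(E,14,(0,0,255)),(tip,5,(0,255,0)),((p[0],p[1],p[2]-34),5,(255,0,0)),((p[0],p[1],p[2]-34),25,(255,0,0))]
def c(cam,x,y,w_,h_,k): return overlay(cam,R,x,y,w_,h_,k)
u,v=proj(s,(601,228,200)).astype(int);print('side org',u-35,v-50)
a=c(s,u-35,v-50,70,110,5)
u,v=proj(w,(601,228,150)).astype(int);print('w org',u-55,v-60)
b=c(w,u-55,v-70,110,137,4)[:550]
b=cv2.copyMakeBorder(b,0,550-b.shape[0],0,0,cv2.BORDER_CONSTANT)
cv2.imwrite('pics/pl.png',np.hstack([a,b]));print(a.shape,b.shape)
E
```

```text
[601.18682306 227.83299798 330.66306048] [ 3.14147337e+00 -2.51515232e-04  6.88240352e-01] 10.75
side org 189 198
w org 203 116
(550, 350, 3) (550, 440, 3)
```

View pics/pl.png

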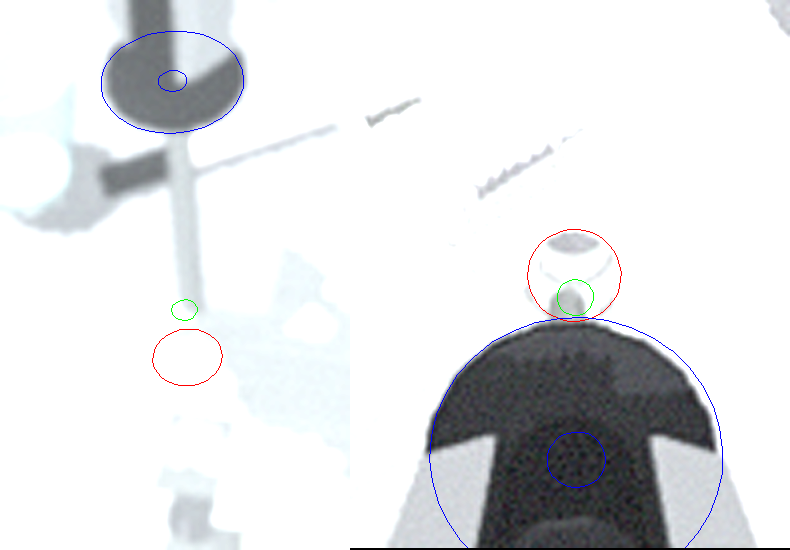

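The flange matches the model in both views. The tip is about 3 mm towards -x of plumb: (191,307) against the predicted (184,310) in the side crop, and (567,300) against (575,297) in the wrist crop. That is within the 9 mm clearance. I shift slightly and enter the top eye.

>>> arm_command([
  [0,0.7,1.5,8,0],
  [0,0.7,1.5,16,0],
  [0,0.7,1.5,24,0],
  [0,0.7,1.5,31,0],
  [0,0.7,1.5,38,0],
  [0,0.7,1.5,45,0],
  [0,0.7,1.5,52,0],
  [0,0.7,1.5,60,0],
  [0,0.7,1.5,60,0],
  [0,0.7,1.5,60,0],
])

```text
clock: 12.15
eef_pos: [602.7, 227.8, 270.7]
eef_rot: [3.141, -0.0, 0.689]
wrist_force: [-0.1, -0.0, -1.2]
finger_gap: 21.6
finger_force: 39.9
```

```bash
python3 - <<'E'
from h import *
st=monitor.read_state();p=st['eef_pos'];print(p,st['wrist_force'],st['clock'])
s=imaging.camera('side');w=imaging.camera('wrist')
def cr(c,q,a,b,k,o):
    u,v=proj(c,q).astype(int);I=c['img'][max(v-b,0):v+b,u-a:u+a,::-1];return cv2.resize(I,(o,o*b//a),interpolation=cv2.INTER_CUBIC)
A=cr(s,(601,228,130),40,55,5,390);B=cr(w,(601,228,136),40,55,5,390);h=min(len(A),len(B))
cv2.imwrite('pics/in.png',np.hstack([A[:h],B[:h]]))
E
```

```text
[602.68863469 227.83807    270.70782436] [-0.05186133 -0.00505476 -1.23714705] 12.15
```

View pics/in.png

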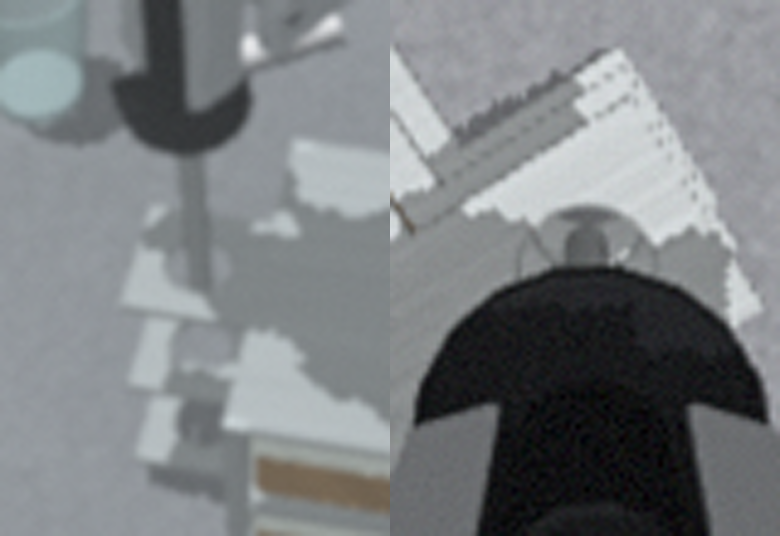

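The shaft is centred in the top eye: about 198 against a hole spanning 165–230 in the side crop, and 588 against a hole centre of 588 in the wrist crop. I continue down.

>>> arm_command([
  [0,0,0,8,0],
  [0,0,0,16,0],
  [0,0,0,24,0],
  [0,0,0,32,0],
  [0,0,0,40,0],
  [0,0,0,48,0],
  [0,0,0,56,0],
  [0,0,0,64,0],
  [0,0,0,71,0],
  [0,0,0,77,0],
  [0,0,0,83,0],
  [0,0,0,89,0],
  [0,0,0,93,0],
  [0,0,0,96,0],
  [0,0,0,96,0],
])

```text
clock: 14.12
eef_pos: [602.6, 227.8, 174.3]
eef_rot: [-3.142, 0.0, 0.689]
wrist_force: [-0.5, 0.3, -1.4]
finger_gap: 21.4
finger_force: 39.9
```

Free so far. Next are small steps until contact.

>>> arm_command([
  [0,0,0,1,0],
  [0,0,0,2,0],
  [0,0,0,3,0],
  [0,0,0,3.5,0],
  [0,0,0,3.5,0],
])

```text
clock: 14.75
eef_pos: [602.6, 227.8, 171.1]
eef_rot: [3.142, -0.0, 0.689]
wrist_force: [-1.6, -0.2, 0.5]
finger_gap: 21.1
finger_force: 39.9
```

>>> arm_command([
  [0,0,0,0.7,0],
  [0,0,0,1.2,0],
  [0,0,0,1.2,0],
])

```text
clock: 15.12
eef_pos: [602.6, 227.9, 171.0]
eef_rot: [3.141, -0.001, 0.689]
wrist_force: [-5.3, -1.8, 9.9]
finger_gap: 21.6
finger_force: 39.9
```

The flange is in contact at 10 N. I open gently and retreat upward.

>>> arm_command([
  [0.28,0,0,-0.8,0],
  [0.35,0,0,-0.8,0],
  [0.5,0,0,-0.8,0],
  [0.65,0,0,-0.8,0],
  [0.65,0,0,-0.8,0],
  [0.65,0,0,-0.8,0],
  [0.65,0,0,-20,0],
  [0.65,0,0,-50,0],
  [0.65,0,0,-90,0],
  [0.65,0,0,-130,0],
  [0.65,0,0,-130,0],
])

```text
clock: 16.5
eef_pos: [603.2, 228.0, 304.8]
eef_rot: [3.139, -0.007, 0.689]
wrist_force: [0.2, -0.5, 0.0]
finger_gap: 61.3
finger_force: 0.0
```

```bash
python3 - <<'E'
from h import *
st=monitor.read_state();print(st['eef_pos'],st['wrist_force'],st['clock'])
s=imaging.camera('side');w=imaging.camera('wrist')
R=[((602,228,142),25,(0,0,255)),((602,228,187),11,(0,255,0))]
u,v=proj(s,(601,228,130)).astype(int);A=overlay(s,R,u-40,v-55,80,110,5)
u,v=proj(w,(601,228,150)).astype(int);B=overlay(w,R,u-40,v-55,80,110,5);h=min(len(A),len(B))
cv2.imwrite('pics/end.png',np.hstack([A[:h],B[:h]]))
E
```

```text
[603.23785766 228.03015373 304.77717267] [ 0.15289273 -0.47805496  0.00262381] 16.5
```

View pics/end.png

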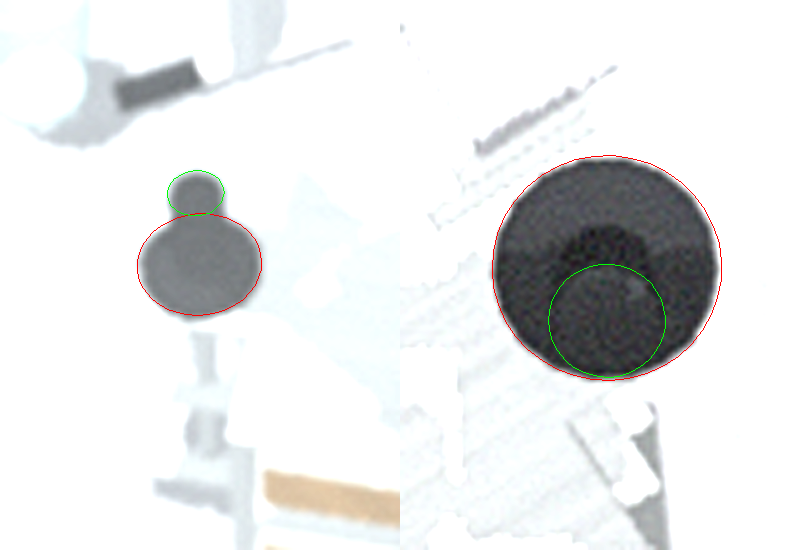

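The flange at (200,265) and the grip match the upright seated model in both views, and the shaft shows below the tab at (205,355). The gripper is clear, so I hand the job in.

```bash
python3 -c "
from h import *
print(job.sign_off())"
```

```text
the job is handed in; nothing more can be done
None
```

The long rod is seated upright in the tall rack with its flange on the top eye and the gripper clear; I never touched the short rod. The job was handed in at about 16.5 s.

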